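# Park the plate shaker's captive transport lock and draw out its plate carriage

### The arm

A 7-joint arm with a two-finger parallel gripper is mounted at the origin on the work surface. World frame = base frame: x ahead of the robot, y to its left, z up, the work surface at z = 0. Lengths are in m, angles in rad, forces in N, time in s.
With the tool pointing down it reaches from about 0.425 to 0.875 m from the base axis. Payload 8.4 kg.
Tool frame: the origin (TCP) lies between the finger pads; the fingertips stand 8 mm ahead of it and the grasp point (between the pads) lies 11 mm behind it; z points along the fingers, y is the line along which they close (so a half turn about z gives the same grasp; the last joint's range is limited). The gripper opens to 85 mm and grips with 20 to 120 N. Pads are 22 mm wide; open, the fingers measure 114 mm over their backs; the gripper's body (76 mm by 85 mm) begins 54 mm behind the grasp point. The pads swing forward as they close: fully open they stand 13 mm farther back than shut.
Start: joints at [1.218, 0.333, 0.04, 1.465, -0.013, 1.343, -0.059], TCP at [0.163, -0.629, 0.239] pointing down, gripper open.
Joint ranges: [-2.58, 2.58], [-0.38, 2.09], [-1.3, 1.39], [0.25, 2.4], [-1.5, 4.64], [0.08, 2.09], [-2.65, 2.65]. Speed limits (rad/s): [2.22, 2.22, 2.79, 2.79, 3.14, 3.14, 3.14].

### API

Orientations are given as a unit quaternion [x, y, z, w].
In Python, from bench import * gives the robot as it stands.
- The arm moves only by the tool jog_arm, never from a script. Its argument "steps" is a list of rows, each an object of numbers: "x", "y", "z": the shift along the tool's x, y, z in m; "ax", "ay", "az": the turn, a rotation vector about the tool's x, y, z in degrees. In form: [{"x": .., "y": .., "z": .., "ax": .., "ay": .., "az": ..}, ...]. A call has 1 to 8 rows; each row shifts and turns the commanded pose from where the row before left it, along the tool's axes as they then stand; what a row does not reach is not made up. A row lasts 1/8 s, in which the tool goes at most 62.5 mm and 10.7 degrees, less where a joint would pass 70% of its speed; a pose out of reach is approached as far as the arm can. A call is refused whole if a number of a shift passes 0.0625 or a number of a turn 10.7, either way. A call with a gripper value outside its range is refused whole. "hand" is the closure, from 0 (fully open) to 1 (shut), set as the call begins (left out, the last holds). The fingers move at their own pace and stop on an object; "grip_force" is the grip in N (left out, the last holds). Time passes only in rows, so rows that do not move let the fingers close. It gives the time, the measured TCP pose, the force, the opening and the grip force at its end, in the units of the state.
- read_state(): the state, without advancing time (a new reading comes with each control period).
- capture(name): name is "scene" or "top" or "wrist"; returns (picture, depth): 420x560x3 uint8, blue, green, red; 420x560 float32, m along the optical axis (not along the pixel's ray), 0 where there is no reading.
- get_calibration(name): a dict with "fx", "fy", "cx", "cy" (pixels), "extrinsics" (4x4, takes a point from world to camera coordinates); the wrist camera has in their place "mount" (4x4, takes a point from camera to tool coordinates, whose origin is the TCP and whose axes are the flange's). Camera axes: x right, y down, z forward; pixel columns grow to the right and rows downward; lengths in m; the calibration is good to about 2 mm. A picture is of the moment at which its call begins: read the wrist's pose just before it. get_calibration takes no time and is no camera call.
- hand_in(): hands the job in; it is judged then, once.
The state is a dict: "t": time; "joint_positions": joint angles; "dq": joint speeds; "effort": joint torques, N m; "tool_pos": TCP position; "orientation": TCP orientation; "wrist_force": force on the tool from outside, world axes, zero at the start; "torque": the same for the moment, N m; "gripper_width": finger opening in m; "grip_force": force on a finger pad.
Only numpy, scipy, OpenCV 4.12 (cv2) and the standard library are available. Lean on these libraries where they do the work, as an engineer would, in place of code of your own. Each camera call takes 0.05 s, during which the arm holds its last target. There are 200 camera calls.

### The job

Release the plate shaker's transport lock and open its carriage: pull the spring-loaded captive screw up until you feel its stop, keep it up with a light pull while you turn it counter-clockwise so that it catches its thread, then drive it round to the end of the thread so that it stays parked up by itself. Do not strain the thread: keep only a few newtons of pull beyond the spring, and let the knob rise as it turns. Then draw the blue plate carriage all the way out by its grip, let go, and leave the other things on the bench where they are.

Things in the scene. Friction and masses are not known exactly. Their poses are not given: they have to be found in the camera images.
- shaker: White low benchtop plate shaker, 240 x 240 mm, 70 mm high, bolted down. Origin at the centre of its underside; its front (carriage side, face at x = -120 mm) is its own -x, z up. The captive screw stands on its flat top at x = -85, y = +75 mm.
- captive_screw: Sprung stem of the transport-lock screw; slides vertically only. Origin on its axis, 92 mm above the bench when fully down, where its pin locks the carriage. Carries a knurled steel knob, 26 mm diameter, 26 mm high, underside 8 mm and top 34 mm above this origin. The spring pulls it down with 3 N at the bottom and 0.25 N more per mm of lift; let go before the thread has caught, it springs back.
- knob_grip (a point): Where to grip the knob: on the screw's axis, 24 mm above the origin of captive_screw (116 mm above the bench when down); rises with the screw.
- collar_top (a point): Centre of the top of the fixed dark steel collar (42 mm diameter, 22 mm high, its top 92 mm above the bench) round the screw. Inside, out of sight, is the parking thread: lifted by 10 to 24 mm (differs from machine to machine), the screw meets its roof, a stop that gives about 1 mm per 12 N. More than 20 N between screw and machine spoils the thread.
- screw_turn (a joint): Knob angle, rad, growing counter-clockwise from above; 0: orange line on the knob at the red mark (shaker's front). Starts at -0.8 to -0.45. Held less than 1.5 mm below its upper stop it turns into the thread, which begins at 0 and holds the screw from 0.4 on, also when let go between grips; lower it jams on the blunt thread start. Rises 1.6 mm per rad, play 1.5 mm. Firm end stop at 1.9 (green mark).
- carriage (a joint): How far the plate carriage is drawn out of the shaker's front, m: 0 is fully in, 0.065 fully out at its stop. It slides along the shaker's -x with about 1.5 N of friction, once the screw is up.
- carriage_grip (a point): Middle of the carriage's upright blue grip: a block 14 mm along the shaker's x, 30 mm along its y, 34 mm high; this point is 95 mm above the bench, at x = -165, y = 0 mm of the shaker's frame when the carriage is in, and moves with the carriage.
- reagent: Small amber jar, 40 mm diameter, 75 mm high, standing on the right half of the shaker's top; to be left alone. Origin at the centre of its underside.
- beaker: Small glass beaker, 48 mm diameter, 55 mm high, beside the shaker; to be left alone. Origin at the centre of its underside.
- spare_plate: Clear multiwell plate, 86 x 127 x 13 mm, lying left of the shaker; to be left alone. Origin at the centre of its underside.
- tip_box: White and blue pipette tip box, 85 x 120 mm, 85 mm high; to be left alone. Origin at the centre of its underside.
- tube_rack: Green tube rack, 90 x 170 mm, 53 mm high; to be left alone. Origin at the centre of its underside.
- media_bottle: Glass bottle with blue cap, 74 mm diameter, 160 mm high; to be left alone. Origin at the centre of its underside.

How it is judged:
On the way, in this order (a step that is already met when the one before it is completed fails the run):
1. the captive screw is pulled up at least 8 mm (z of captive_screw in the frame of shaker above 0.1 m), for 0.1 s.
2. the screw is driven to the end of its thread (within 0.25 rad of the stop), let go, and stays up by itself with the carriage still in (value of joint screw_turn above 1.65 rad and z of captive_screw in the frame of shaker above 0.099 m and contact force between the fingers and captive_screw below 0.2 N and value of joint carriage below 0.01 m), for 0.2 s.
At the end, for the whole second after the job is handed in: The screw stays parked up on its thread by itself (at least 7 mm above its locked height, turned to within 0.25 rad of the end of the thread), and the carriage stands drawn out at least 55 of its 65 mm, at rest and released; the other things are where they were (value of joint carriage above 0.055 m and velocity of joint carriage between -0.01 and 0.01 m/s and value of joint screw_turn above 1.65 rad and z of captive_screw in the frame of shaker above 0.099 m); the robot touches nothing.
It fails at once if more than 20 N between the captive screw and the machine (thread strained or jammed, or carriage dragged against the lock) (contact force between captive_screw and shaker above 20 N).
It fails at once if a bystander is moved more than 30 mm (distance of any of reagent, beaker, spare_plate, tip_box, tube_rack, media_bottle from where it was at the start of the episode above 0.03 m).
It also fails if it takes over 72 s, if anything falls off the work surface, if the arm or the gripper's body presses on something with over 40 N, if the wrist force passes 120 N, or if a joint passes its speed limit or range.

## Working session

There is one attempt and no reset: what is moved stays moved. The work goes in short steps, Python scripts to look and compute and a tool call to move; the robot and the scene stay as the last step left them, time stands still between calls to the robot, and variables do not carry over. Pictures are saved under pics/ and viewed, at most 10 in all, crops included, and the job is handed in when it is done.

Besides the shell and the picture viewer there is one more tool, called as name(argument=value, ...) on one line, values as JSON. jog_arm: Moves the arm, as the interface text tells. Its arguments: {"type":"object","properties":{"steps":{"type":"array"},"hand":{"type":"number"},"grip_force":{"type":"number"}},"required":["steps"]}

```bash
mkdir -p pics; python3 - <<'E'
from bench import *
import cv2,numpy as np
s=read_state();print(s)
a,d=capture("scene");b,d2=capture("top")
np.savez('v.npz',a=a,d=d,b=b,d2=d2)
for n in("scene","top"):print(n,get_calibration(n))
print(get_calibration("wrist"))
cv2.imwrite('pics/scene.png',a);cv2.imwrite('pics/top.png',b)
E
```

```text
{'t': 0.0, 'joint_positions': array([ 1.21778896,  0.33391029,  0.0398765 ,  1.46628766, -0.01340773,
        1.3432712 , -0.05848968]), 'dq': array([ 0.00010315, -0.00104918, -0.00064335, -0.00016515,  0.00013498,
        0.00113479,  0.00180682]), 'effort': array([-1.04595303e-03, -6.58546042e+01,  1.36482529e+00, -4.05580187e+01,
        1.67431973e-02,  1.25846383e-02, -3.50590290e-05]), 'tool_pos': array([ 0.16307252, -0.62875605,  0.23841365]), 'orientation': array([ 9.91958929e-01,  1.26557633e-01, -1.52725088e-04, -7.90601881e-04]), 'wrist_force': array([ 0.70894128,  0.0705182 , -0.66406705]), 'torque': array([ 0.01658408, -0.00464842, -0.00396675]), 'grip_force': 0.0, 'gripper_width': 0.08544395194118343}
scene {'fx': 404.43365252847167, 'fy': 404.43365252847167, 'cx': 279.75330863026016, 'cy': 213.63535710180017, 'extrinsics': array([[ 0.72219182,  0.69142986, -0.01907159, -0.42257157],
       [ 0.48657185, -0.52743012, -0.69646629, -0.18978668],
       [-0.49161652,  0.49370256, -0.71733603,  1.50721762],
       [ 0.        ,  0.        ,  0.        ,  1.        ]])}
top {'fx': 482.93493561222147, 'fy': 482.93493561222147, 'cx': 275.39631154535346, 'cy': 203.65538018048593, 'extrinsics': array([[-0.02134013, -0.99975529,  0.00582805,  0.01669099],
       [-0.99732107,  0.02087949, -0.07010512,  0.59485621],
       [ 0.06996627, -0.00730849, -0.99752258,  1.60123567],
       [ 0.        ,  0.        ,  0.        ,  1.        ]])}
{'fx': 334.87083831404567, 'fy': 334.87083831404567, 'cx': 277.2988292805492, 'cy': 207.59873592929054, 'mount': array([[ 9.72778363e-05, -9.47194490e-01, -3.20659614e-01,
         8.27132407e-02],
       [ 9.99999985e-01,  4.58849471e-05,  1.67828636e-04,
         1.06642921e-03],
       [-1.44252910e-04, -3.20659625e-01,  9.47194481e-01,
        -1.34079555e-01],
       [ 0.00000000e+00,  0.00000000e+00,  0.00000000e+00,
         1.00000000e+00]])}
```

View pics/scene.png

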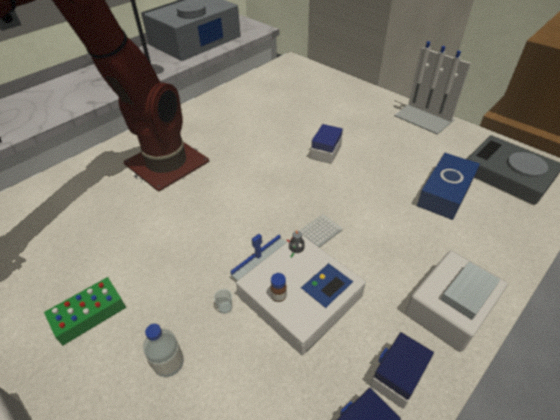

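View pics/top.png

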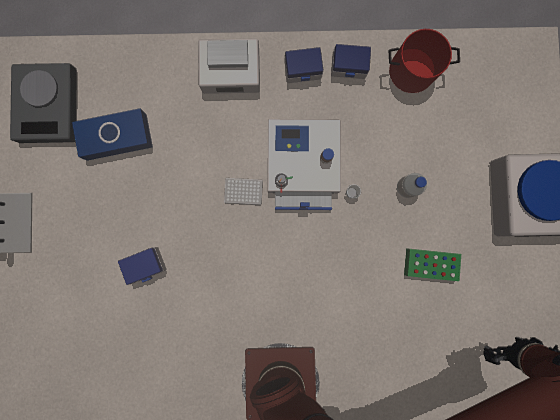

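The top view shows the knob near (281,180), carriage grip near (303,206), jar (327,155) and shaker corners about (268,120) to (340,192). I'll locate them metrically.

```bash
cat > h.py <<'E'
from bench import *
import cv2,numpy as np
from scipy.spatial.transform import Rotation as R
def ray(name,uv,z,pose=None):
    c=get_calibration(name)
    if name=="wrist":
        T=np.eye(4);T[:3,:3]=R.from_quat(pose['orientation']).as_matrix();T[:3,3]=pose['tool_pos'];W=T@c['mount']
    else: W=np.linalg.inv(c['extrinsics'])
    uv=np.atleast_2d(uv).astype(float)
    d=np.c_[(uv[:,0]-c['cx'])/c['fx'],(uv[:,1]-c['cy'])/c['fy'],np.ones(len(uv))]@W[:3,:3].T
    o=W[:3,3];return o+d*((z-o[2])/d[:,2])[:,None]
E
python3 - <<'E'
from h import *
v=np.load('v.npz');b=v['b']
crop=b[110:225,215:365]
w=(b.min(2)>150).astype(np.uint8);m=np.zeros_like(w);m[112:196,255:352]=w[112:196,255:352]
cs=max(cv2.findContours(m,0,1)[0],key=cv2.contourArea)
P=ray("top",cs[:,0],.07)[:,:2].astype(np.float32);r=cv2.minAreaRect(P);print("shaker",r)
for n,uv,z in(("knob",(281,179),.126),("grip",(303,206),.112),("jar",(327,155),.075)):print(n,ray("top",uv,z))
cv2.imwrite('pics/crop.png',cv2.resize(crop,None,fx=5,fy=5,interpolation=cv2.INTER_CUBIC))
E
```

```text
shaker ((0.7507752180099487, -0.09179267287254333), (0.2318701297044754, 0.2333783209323883), 88.24777221679688)
knob [[ 0.6652166  -0.01443667  0.126     ]]
grip [[ 0.57940218 -0.08253045  0.112     ]]
jar [[ 0.74727613 -0.16768238  0.075     ]]
```

View pics/crop.png

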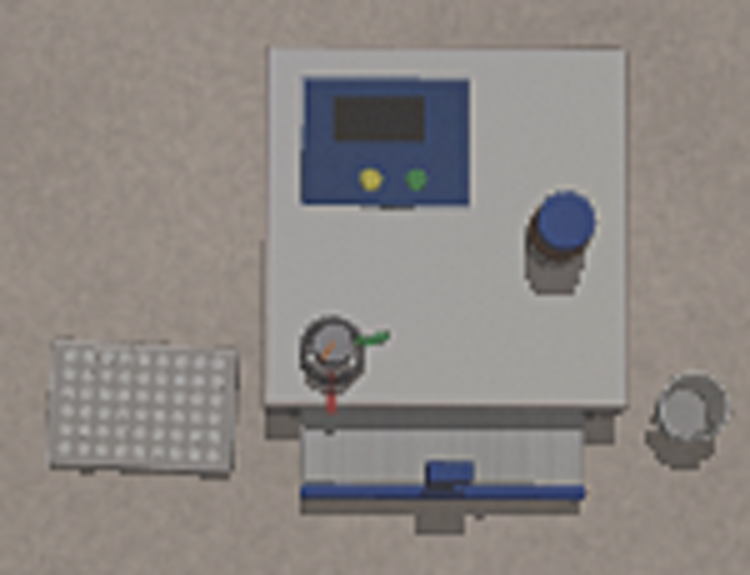

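jog_arm(steps=[{"x": 0.045, "y": -0.033}, {"x": 0.045, "y": -0.033}, {"x": 0.045, "y": -0.033}, {"x": 0.045, "y": -0.033}, {"x": 0.045, "y": -0.033}, {"x": 0.045, "y": -0.033}, {"x": 0.045, "y": -0.033}, {"x": 0.045, "y": -0.033}], hand=0, grip_force=40)

```text
validation failed for argument at $.st...
```

```bash
python3 -c "
from h import *
s=read_state();print(s['joint_positions'],s['tool_pos'],R.from_quat(s['orientation']).as_matrix().round(3))"
```

```text
[ 1.21776861  0.33384915  0.03992239  1.46615536 -0.01340855  1.34332914
 -0.05847795] [ 0.16307247 -0.62880054  0.23851858] [[ 0.968  0.251 -0.   ]
 [ 0.251 -0.968  0.001]
 [-0.    -0.001 -1.   ]]
```

jog_arm(steps=[{"x": 0.045, "y": -0.033, "z": 0, "ax": 0, "ay": 0, "az": 0}, {"x": 0.045, "y": -0.033, "z": 0, "ax": 0, "ay": 0, "az": 0}, {"x": 0.045, "y": -0.033, "z": 0, "ax": 0, "ay": 0, "az": 0}, {"x": 0.045, "y": -0.033, "z": 0, "ax": 0, "ay": 0, "az": 0}, {"x": 0.045, "y": -0.033, "z": 0, "ax": 0, "ay": 0, "az": 0}, {"x": 0.045, "y": -0.033, "z": 0, "ax": 0, "ay": 0, "az": 0}, {"x": 0.045, "y": -0.033, "z": 0, "ax": 0, "ay": 0, "az": 0}, {"x": 0.045, "y": -0.033, "z": 0, "ax": 0, "ay": 0, "az": 0}], hand=0, grip_force=40)

```text
t: 1.1
tool_pos: [0.4461, -0.2816, 0.2392]
orientation: [0.992, 0.126, -0.0, -0.0]
wrist_force: [-0.3, 0.7, -0.7]
gripper_width: 0.0852
grip_force: 0.0
```

```bash
python3 -c "
from h import *
s=read_state();print(s['joint_positions'],s['tool_pos'],R.from_quat(s['orientation']).as_matrix().round(3))"
```

```text
[ 0.73927221  0.10108616 -0.27841866  1.74909876  0.02892111  1.29556485
 -0.86286231] [ 0.44609365 -0.2816466   0.23917978] [[ 0.968  0.251 -0.   ]
 [ 0.251 -0.968 -0.   ]
 [-0.    -0.    -1.   ]]
```

jog_arm(steps=[{"x": 0.045, "y": -0.033, "z": 0, "ax": 0, "ay": 0, "az": 0}, {"x": 0.045, "y": -0.033, "z": 0, "ax": 0, "ay": 0, "az": 0}, {"x": 0.045, "y": -0.033, "z": 0, "ax": 0, "ay": 0, "az": 0}, {"x": 0.045, "y": -0.033, "z": 0, "ax": 0, "ay": 0, "az": 0}, {"x": 0.045, "y": -0.033, "z": 0, "ax": 0, "ay": 0, "az": 0}, {"x": 0.045, "y": -0.033, "z": 0, "ax": 0, "ay": 0, "az": 0}, {"x": 0.011, "y": -0.005, "z": 0, "ax": 0, "ay": 0, "az": 0}, {"x": 0, "y": 0, "z": 0, "ax": 0, "ay": 0, "az": 0}])

```text
t: 2.1
tool_pos: [0.6664, -0.0157, 0.2385]
orientation: [0.992, 0.127, -0.001, -0.0]
wrist_force: [-0.2, -0.4, 0.3]
gripper_width: 0.0852
grip_force: 0.0
```

```bash
python3 -c "
from h import *
s=read_state();print(s['joint_positions'],s['tool_pos'],s['orientation'],s['wrist_force'])
a,d=capture('wrist');cv2.imwrite('pics/w1.png',a);np.savez('w1.npz',a=a,d=d,p=s['tool_pos'],q=s['orientation'])"
```

```text
[ 0.29499091  0.40882859 -0.46194885  1.39776004  0.18109444  1.37830685
 -1.48456582] [ 0.66639234 -0.01571917  0.23847118] [ 9.91881340e-01  1.27165013e-01 -6.53413251e-04 -1.98590809e-04] [-0.16827023 -0.40412278  0.29426491]
```

View pics/w1.png

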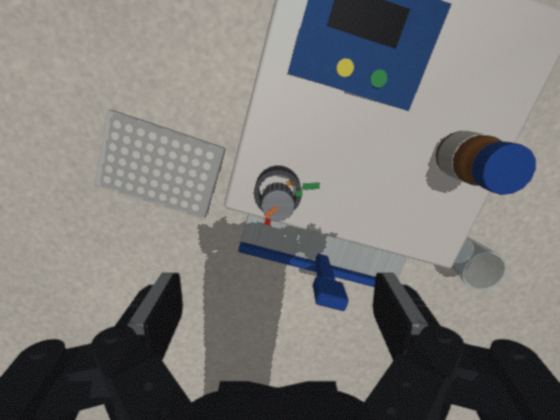

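The wrist view shows the knob top at about (278,203), with its orange line near (271,211), and the carriage grip top at about (331,299). The way down is clear.

```bash
python3 -c "
from h import *
w=np.load('w1.npz');p=dict(tool_pos=w['p'],orientation=w['q'])
M=R.from_quat(w['q']).as_matrix()
for n,uv,z in(('knob',(278,203),.126),('line',(271,211),.126),('grip',(331,299),.112),('red',(267,222),.07)):
  P=ray('wrist',uv,z,p)[0];print(n,P,'tool',M.T@(P-w['p']))
im=w['a'].astype(int);b,g,r=im[...,0],im[...,1],im[...,2]
sub=cv2.resize(w['a'][150:320,220:370],None,fx=4,fy=4,interpolation=cv2.INTER_CUBIC);cv2.imwrite('pics/w1c.png',sub)
"
```

```text
knob [ 0.66956701 -0.01653272  0.126     ] tool [0.00300686 0.00165109 0.11246662]
line [ 0.66184183 -0.01290941  0.126     ] tool [-0.00355442 -0.00380382  0.11247785]
grip [ 0.5888883  -0.08725431  0.112     ] tool [-0.09288565  0.04974084  0.12655915]
red [ 0.63060218 -0.01580644  0.07      ] tool [-0.03444477 -0.00884979  0.16851921]
```

View pics/w1c.png

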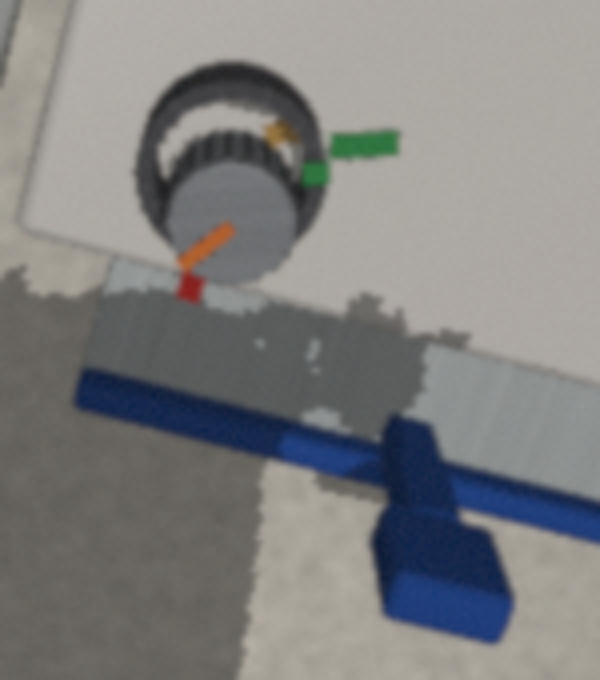

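The knob centre is at about (278,205.5), and the orange line puts the knob at roughly -0.63 rad. Next I descend and grip.

jog_arm(steps=[{"x": 0.0012, "y": 0.0015, "z": 0.045, "ax": 0, "ay": 0, "az": 0}, {"x": 0, "y": 0, "z": 0.045, "ax": 0, "ay": 0, "az": 0}, {"x": 0, "y": 0, "z": 0.03, "ax": 0, "ay": 0, "az": 0}, {"x": 0, "y": 0, "z": 0.012, "ax": 0, "ay": 0, "az": 0}, {"x": 0, "y": 0, "z": 0, "ax": 0, "ay": 0, "az": 0}])

```text
t: 2.78
tool_pos: [0.6676, -0.0186, 0.1075]
orientation: [0.992, 0.126, -0.0, 0.0]
wrist_force: [0.1, 0.0, 0.5]
gripper_width: 0.0854
grip_force: 0.0
```

jog_arm(steps=[{"x": 0, "y": 0, "z": 0, "ax": 0, "ay": 0, "az": 0}, {"x": 0, "y": 0, "z": 0, "ax": 0, "ay": 0, "az": 0}, {"x": 0, "y": 0, "z": 0, "ax": 0, "ay": 0, "az": 0}, {"x": 0, "y": 0, "z": 0, "ax": 0, "ay": 0, "az": 0}, {"x": 0, "y": 0, "z": 0, "ax": 0, "ay": 0, "az": 0}, {"x": 0, "y": 0, "z": 0, "ax": 0, "ay": 0, "az": 0}], hand=1, grip_force=30)

```text
t: 3.52
tool_pos: [0.668, -0.0157, 0.1084]
orientation: [0.992, 0.127, 0.0, -0.001]
wrist_force: [-3.4, 3.3, 7.1]
gripper_width: 0.025
grip_force: 29.9
```

jog_arm(steps=[{"x": 0.0006, "y": -0.0024, "z": -0.001, "ax": 0, "ay": 0, "az": 0}, {"x": 0, "y": 0, "z": -0.002, "ax": 0, "ay": 0, "az": 0}, {"x": 0, "y": 0, "z": -0.002, "ax": 0, "ay": 0, "az": 0}, {"x": 0, "y": 0, "z": -0.002, "ax": 0, "ay": 0, "az": 0}, {"x": 0, "y": 0, "z": 0, "ax": 0, "ay": 0, "az": 0}, {"x": 0, "y": 0, "z": 0, "ax": 0, "ay": 0, "az": 0}])

```text
t: 4.28
tool_pos: [0.6678, -0.0154, 0.1142]
orientation: [0.992, 0.126, -0.0, 0.0]
wrist_force: [0.7, -4.2, -5.1]
gripper_width: 0.0251
grip_force: 29.8
```

jog_arm(steps=[{"x": -0.0002, "y": 0.0011, "z": -0.001, "ax": 0, "ay": 0, "az": 0}, {"x": 0, "y": 0, "z": -0.001, "ax": 0, "ay": 0, "az": 0}, {"x": 0, "y": 0, "z": -0.001, "ax": 0, "ay": 0, "az": 0}, {"x": 0, "y": 0, "z": 0, "ax": 0, "ay": 0, "az": 0}, {"x": 0, "y": 0, "z": 0, "ax": 0, "ay": 0, "az": 0}])

```text
t: 4.9
tool_pos: [0.6679, -0.0155, 0.1173]
orientation: [0.992, 0.127, -0.0, -0.0]
wrist_force: [-0.8, 0.1, -4.7]
gripper_width: 0.0252
grip_force: 29.9
```

jog_arm(steps=[{"x": 0, "y": 0, "z": -0.0005, "ax": 0, "ay": 0, "az": 0}, {"x": 0, "y": 0, "z": -0.0005, "ax": 0, "ay": 0, "az": 0}, {"x": 0, "y": 0, "z": 0, "ax": 0, "ay": 0, "az": 0}, {"x": 0, "y": 0, "z": 0, "ax": 0, "ay": 0, "az": 0}])

```text
t: 5.4
tool_pos: [0.6679, -0.0156, 0.1183]
orientation: [0.992, 0.127, -0.0, -0.0]
wrist_force: [-1.3, 2.7, -6.3]
gripper_width: 0.0249
grip_force: 29.9
```

jog_arm(steps=[{"x": 0, "y": 0, "z": -0.0005, "ax": 0, "ay": 0, "az": 0}, {"x": 0, "y": 0, "z": -0.0005, "ax": 0, "ay": 0, "az": 0}, {"x": 0, "y": 0, "z": 0, "ax": 0, "ay": 0, "az": 0}])

```text
t: 5.78
tool_pos: [0.6679, -0.0156, 0.1193]
orientation: [0.992, 0.127, -0.0, -0.0]
wrist_force: [-1.2, 2.5, -6.0]
gripper_width: 0.0251
grip_force: 29.9
```

jog_arm(steps=[{"x": 0, "y": 0, "z": -0.0005, "ax": 0, "ay": 0, "az": 0}, {"x": 0, "y": 0, "z": -0.0005, "ax": 0, "ay": 0, "az": 0}, {"x": 0, "y": 0, "z": 0, "ax": 0, "ay": 0, "az": 0}])

```text
t: 6.15
tool_pos: [0.6679, -0.0157, 0.1203]
orientation: [0.992, 0.127, -0.0, -0.0]
wrist_force: [-1.4, 5.0, -5.5]
gripper_width: 0.0245
grip_force: 29.9
```

jog_arm(steps=[{"x": 0, "y": -0.0008, "z": -0.0005, "ax": 0, "ay": 0, "az": 0}, {"x": 0, "y": 0, "z": -0.0005, "ax": 0, "ay": 0, "az": 0}, {"x": 0, "y": 0, "z": 0, "ax": 0, "ay": 0, "az": 0}])

```text
t: 6.52
tool_pos: [0.6679, -0.0156, 0.1214]
orientation: [0.992, 0.126, 0.0, 0.0]
wrist_force: [-0.3, 1.5, -6.6]
gripper_width: 0.0253
grip_force: 29.8
```

jog_arm(steps=[{"x": 0, "y": 0, "z": -0.0005, "ax": 0, "ay": 0, "az": 0}, {"x": 0, "y": 0, "z": -0.0005, "ax": 0, "ay": 0, "az": 0}, {"x": 0, "y": 0, "z": 0, "ax": 0, "ay": 0, "az": 0}])

```text
t: 6.9
tool_pos: [0.6679, -0.0155, 0.1224]
orientation: [0.992, 0.126, 0.0, 0.0]
wrist_force: [-0.1, 1.0, -7.2]
gripper_width: 0.0251
grip_force: 29.8
```

jog_arm(steps=[{"x": 0, "y": 0, "z": -0.0005, "ax": 0, "ay": 0, "az": 0}, {"x": 0, "y": 0, "z": -0.0005, "ax": 0, "ay": 0, "az": 0}, {"x": 0, "y": 0, "z": 0, "ax": 0, "ay": 0, "az": 0}])

```text
t: 7.28
tool_pos: [0.6679, -0.0155, 0.1234]
orientation: [0.992, 0.126, 0.0, 0.0]
wrist_force: [-0.4, 0.1, -6.5]
gripper_width: 0.0248
grip_force: 29.8
```

jog_arm(steps=[{"x": 0, "y": 0, "z": -0.0005, "ax": 0, "ay": 0, "az": 0}, {"x": 0, "y": 0, "z": -0.0005, "ax": 0, "ay": 0, "az": 0}, {"x": 0, "y": 0, "z": 0, "ax": 0, "ay": 0, "az": 0}])

```text
t: 7.65
tool_pos: [0.6679, -0.0155, 0.1244]
orientation: [0.992, 0.126, 0.0, 0.0]
wrist_force: [-0.3, -0.2, -7.7]
gripper_width: 0.0251
grip_force: 29.9
```

jog_arm(steps=[{"x": 0, "y": 0, "z": -0.0005, "ax": 0, "ay": 0, "az": 0}, {"x": 0, "y": 0, "z": -0.0005, "ax": 0, "ay": 0, "az": 0}, {"x": 0, "y": 0, "z": 0, "ax": 0, "ay": 0, "az": 0}])

```text
t: 8.02
tool_pos: [0.6678, -0.0155, 0.125]
orientation: [0.992, 0.126, -0.0, 0.0]
wrist_force: [2.8, -2.3, -10.8]
gripper_width: 0.0248
grip_force: 30.1
```

jog_arm(steps=[{"x": 0, "y": 0, "z": -0.0005, "ax": 0, "ay": 0, "az": 0}, {"x": 0, "y": 0, "z": -0.0005, "ax": 0, "ay": 0, "az": 0}, {"x": 0, "y": 0, "z": 0, "ax": 0, "ay": 0, "az": 0}])

```text
t: 8.4
tool_pos: [0.6677, -0.0155, 0.1258]
orientation: [0.992, 0.126, -0.0, 0.0]
wrist_force: [4.9, -2.8, -17.6]
gripper_width: 0.0248
grip_force: 30.4
```

The stop is felt at TCP z of about 0.125. I'll ease the pull and begin turning counter-clockwise.

jog_arm(steps=[{"x": 0, "y": 0, "z": 0.0006, "ax": 0, "ay": 0, "az": 0}, {"x": 0, "y": 0, "z": 0, "ax": 0, "ay": 0, "az": -6}, {"x": 0, "y": 0, "z": 0, "ax": 0, "ay": 0, "az": -6}, {"x": 0, "y": 0, "z": 0, "ax": 0, "ay": 0, "az": -6}, {"x": 0, "y": 0, "z": 0, "ax": 0, "ay": 0, "az": 0}])

```text
t: 9.02
tool_pos: [0.6676, -0.0151, 0.1255]
orientation: [0.96, 0.28, -0.0, -0.0]
wrist_force: [3.4, -1.3, -14.4]
gripper_width: 0.0251
grip_force: 30.5
```

```bash
cat > st.py <<'E'
from h import *
s=read_state();M=R.from_quat(s['orientation']).as_matrix()
print('yaw',np.degrees(np.arctan2(M[1,0],M[0,0])),s['tool_pos'],'F',s['wrist_force'].round(1),'T',s['torque'].round(3),'j7',s['joint_positions'][6],'w',s['gripper_width'])
E
python3 st.py
```

```text
yaw 32.50701941504124 [ 0.66761407 -0.01509044  0.12548081] F [  3.4  -1.3 -14.4] T [-0.604 -0.969  0.082] j7 -1.2239594778352965 w 0.025074209989604503
```

jog_arm(steps=[{"x": 0, "y": 0, "z": 0.0003, "ax": 0, "ay": 0, "az": -5}, {"x": 0, "y": 0, "z": 0, "ax": 0, "ay": 0, "az": -5}, {"x": 0, "y": 0, "z": 0, "ax": 0, "ay": 0, "az": -5}, {"x": 0, "y": 0, "z": 0, "ax": 0, "ay": 0, "az": 0}])

```text
t: 9.52
tool_pos: [0.6675, -0.0148, 0.1253]
orientation: [0.916, 0.402, -0.0, -0.0]
wrist_force: [1.7, -0.8, -14.5]
gripper_width: 0.0249
grip_force: 30.7
```

```bash
python3 st.py
```

```text
yaw 47.40795990876766 [ 0.6674853  -0.01484641  0.12529232] F [  1.7  -0.8 -14.5] T [-0.248 -0.411  0.059] j7 -0.9822177917757402 w 0.024886141741700722
```

jog_arm(steps=[{"x": 0, "y": 0, "z": 0.0003, "ax": 0, "ay": 0, "az": -4}, {"x": 0, "y": 0, "z": 0, "ax": 0, "ay": 0, "az": -4}, {"x": 0, "y": 0, "z": 0, "ax": 0, "ay": 0, "az": -4}, {"x": 0, "y": 0, "z": 0, "ax": 0, "ay": 0, "az": 0}])

```text
t: 10.02
tool_pos: [0.6673, -0.0147, 0.1252]
orientation: [0.869, 0.495, -0.0, -0.0]
wrist_force: [-0.9, 1.0, -11.5]
gripper_width: 0.025
grip_force: 30.9
```

```bash
python3 st.py
```

```text
yaw 59.3749610290323 [ 0.66732713 -0.01470754  0.12520295] F [ -0.9   1.  -11.5] T [-0.006  0.135  0.066] j7 -0.7884127863345705 w 0.024960860298375815
```

jog_arm(steps=[{"x": 0, "y": 0, "z": -0.0001, "ax": 0, "ay": 0, "az": -5}, {"x": 0, "y": 0, "z": -0.0001, "ax": 0, "ay": 0, "az": -5}, {"x": 0, "y": 0, "z": -0.0001, "ax": 0, "ay": 0, "az": -5}, {"x": 0, "y": 0, "z": 0, "ax": 0, "ay": 0, "az": 0}])

```text
t: 10.52
tool_pos: [0.6671, -0.0146, 0.1254]
orientation: [0.797, 0.604, -0.0, -0.001]
wrist_force: [-5.2, 1.8, -10.5]
gripper_width: 0.0252
grip_force: 31.1
```

```bash
python3 st.py
```

```text
yaw 74.37043165115821 [ 0.66713442 -0.0145695   0.12542304] F [ -5.2   1.8 -10.5] T [0.278 0.709 0.035] j7 -0.5457459123715396 w 0.02521006881368508
```

jog_arm(steps=[{"x": -0.0003, "y": -0.0012, "z": -0.0001, "ax": 0, "ay": 0, "az": -5}, {"x": 0, "y": 0, "z": -0.0002, "ax": 0, "ay": 0, "az": -5}, {"x": 0, "y": 0, "z": -0.0001, "ax": 0, "ay": 0, "az": -5}, {"x": 0, "y": 0, "z": -0.0001, "ax": 0, "ay": 0, "az": -5}, {"x": 0, "y": 0, "z": 0, "ax": 0, "ay": 0, "az": 0}])

```text
t: 11.15
tool_pos: [0.6666, -0.0145, 0.1261]
orientation: [0.68, 0.733, 0.0, -0.0]
wrist_force: [-0.3, 1.3, -10.8]
gripper_width: 0.0254
grip_force: 31.0
```

```bash
python3 st.py
```

```text
yaw 94.34427241753264 [ 0.66660194 -0.01453352  0.1261023 ] F [ -0.3   1.3 -10.8] T [0.43  0.109 0.015] j7 -0.22301857352662732 w 0.0253664686315325
```

jog_arm(steps=[{"x": 0, "y": 0, "z": -0.0002, "ax": 0, "ay": 0, "az": -6}, {"x": 0, "y": 0, "z": -0.0001, "ax": 0, "ay": 0, "az": -6}, {"x": 0, "y": 0, "z": -0.0002, "ax": 0, "ay": 0, "az": -6}, {"x": 0, "y": 0, "z": -0.0002, "ax": 0, "ay": 0, "az": -6}, {"x": 0, "y": 0, "z": 0, "ax": 0, "ay": 0, "az": 0}])

```text
t: 11.78
tool_pos: [0.6661, -0.0147, 0.1266]
orientation: [0.513, 0.859, 0.0, -0.001]
wrist_force: [-4.4, 2.9, -11.2]
gripper_width: 0.0249
grip_force: 31.2
```

```bash
python3 st.py
```

```text
yaw 118.3199591059693 [ 0.66613388 -0.0146614   0.12657687] F [ -4.4   2.9 -11.2] T [0.64  0.829 0.075] j7 0.1630156185418335 w 0.02487036005210148
```

jog_arm(steps=[{"x": 0.0009, "y": -0.0004, "z": -0.0001, "ax": 0, "ay": 0, "az": -6}, {"x": 0, "y": 0, "z": -0.0002, "ax": 0, "ay": 0, "az": -6}, {"x": 0, "y": 0, "z": -0.0002, "ax": 0, "ay": 0, "az": -6}, {"x": 0, "y": 0, "z": -0.0002, "ax": 0, "ay": 0, "az": -6}, {"x": 0, "y": 0, "z": 0, "ax": 0, "ay": 0, "az": 0}])

```text
t: 12.4
tool_pos: [0.6657, -0.0149, 0.1273]
orientation: [0.324, 0.946, -0.0, -0.0]
wrist_force: [-3.3, 1.0, -10.5]
gripper_width: 0.025
grip_force: 31.1
```

```bash
python3 st.py
```

```text
yaw 142.24809088643838 [ 0.66570877 -0.01491276  0.12729074] F [ -3.3   1.  -10.5] T [0.21  0.652 0.037] j7 0.546635380598916 w 0.0249772417933518
```

Now I approach the end stop in small turns and watch the torque.

jog_arm(steps=[{"x": 0, "y": 0, "z": -0.0001, "ax": 0, "ay": 0, "az": -4}, {"x": 0, "y": 0, "z": -0.0001, "ax": 0, "ay": 0, "az": -4}, {"x": 0, "y": 0, "z": -0.0001, "ax": 0, "ay": 0, "az": -4}, {"x": 0, "y": 0, "z": 0, "ax": 0, "ay": 0, "az": 0}])

```text
t: 12.9
tool_pos: [0.6656, -0.0151, 0.1275]
orientation: [0.223, 0.975, -0.0, -0.0]
wrist_force: [-4.3, -1.3, -10.4]
gripper_width: 0.025
grip_force: 31.2
```

```bash
python3 st.py
```

```text
yaw 154.24574354267878 [ 0.6655942  -0.01509451  0.1275295 ] F [ -4.3  -1.3 -10.4] T [-0.076  0.865  0.054] j7 0.7385855752586398 w 0.025012148104562534
```

jog_arm(steps=[{"x": 0, "y": 0, "z": 0, "ax": 0, "ay": 0, "az": -3}, {"x": 0, "y": 0, "z": -0.0001, "ax": 0, "ay": 0, "az": -3}, {"x": 0, "y": 0, "z": 0, "ax": 0, "ay": 0, "az": 0}])

```text
t: 13.28
tool_pos: [0.6656, -0.0152, 0.1276]
orientation: [0.172, 0.985, -0.0, -0.0]
wrist_force: [-5.7, -0.9, -9.5]
gripper_width: 0.0249
grip_force: 31.2
```

```bash
python3 st.py
```

```text
yaw 160.2419220736729 [ 0.66555774 -0.0152362   0.1276382 ] F [-5.7 -0.9 -9.5] T [-0.158  1.07  -0.481] j7 0.8346101263516721 w 0.02487657171261674
```

The torque rise shows the end stop has been reached. I'll release and look.

jog_arm(steps=[{"x": 0, "y": 0, "z": 0, "ax": 0, "ay": 0, "az": 0}, {"x": 0, "y": 0, "z": 0, "ax": 0, "ay": 0, "az": 0}, {"x": 0, "y": 0, "z": 0, "ax": 0, "ay": 0, "az": 0}, {"x": 0, "y": 0, "z": 0, "ax": 0, "ay": 0, "az": 0}, {"x": 0, "y": 0, "z": 0, "ax": 0, "ay": 0, "az": 0}, {"x": 0, "y": 0, "z": 0, "ax": 0, "ay": 0, "az": 0}], hand=0)

```text
t: 14.02
tool_pos: [0.6658, -0.0146, 0.1277]
orientation: [0.169, 0.986, 0.0, 0.0]
wrist_force: [0.0, 0.7, 0.3]
gripper_width: 0.0855
grip_force: 0.0
```

jog_arm(steps=[{"x": 0, "y": 0, "z": -0.02, "ax": 0, "ay": 0, "az": 0}, {"x": 0, "y": 0, "z": -0.04, "ax": 0, "ay": 0, "az": 0}, {"x": 0, "y": 0, "z": -0.04, "ax": 0, "ay": 0, "az": 0}, {"x": 0, "y": 0, "z": 0, "ax": 0, "ay": 0, "az": 10}, {"x": 0, "y": 0, "z": 0, "ax": 0, "ay": 0, "az": 0}])

```text
t: 14.65
tool_pos: [0.6661, -0.0144, 0.2295]
orientation: [0.254, 0.967, -0.0, 0.001]
wrist_force: [-0.8, -0.5, -0.2]
gripper_width: 0.0857
grip_force: 0.0
```

```bash
python3 st.py; python3 -c "
from h import *
s=read_state()
a,d=capture('wrist');cv2.imwrite('pics/w2.png',a);np.savez('w2.npz',a=a,d=d,p=s['tool_pos'],q=s['orientation'])"
```

```text
yaw 150.59363097026318 [ 0.66608523 -0.01436093  0.22946255] F [-0.8 -0.5 -0.2] T [-0.006  0.022 -0.036] j7 0.7241059353034113 w 0.08571821978566999
```

View pics/w2.png

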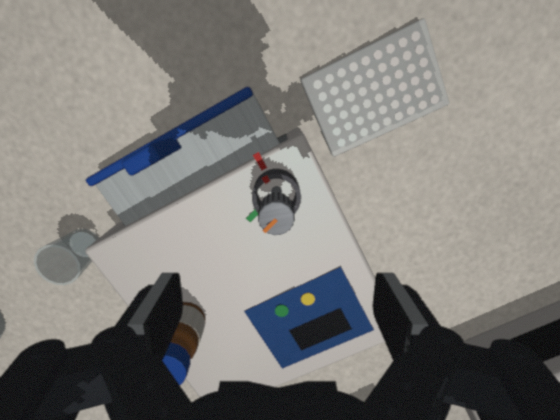

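The knob stands up at (276,218) and the carriage is still in, at (180,150). The orange line points past the green mark's side. I'll measure the knob's angle properly.

```bash
python3 -c "
from h import *
for f,c,z in(('w1.npz',(277.8,205.5),.126),('w2.npz',None,.1443)):
  w=np.load(f);p=dict(tool_pos=w['p'],orientation=w['q'])
  h=cv2.cvtColor(w['a'],cv2.COLOR_BGR2HSV)
  m=cv2.inRange(h,(6,120,120),(16,255,255));m[:150]=0;m[260:]=0;m[:,:240]=0;m[:,310:]=0
  ys,xs=np.nonzero(m);n,l,st,ce=cv2.connectedComponentsWithStats(m);print(st[1:].tolist())
  k=1+np.argmax(st[1:,4]);ys,xs=np.nonzero(l==k)
  P=ray('wrist',np.c_[xs,ys],z,p)[:,:2];u=np.linalg.svd(P-P.mean(0))[2][0]
  print(P.mean(0),'line dir deg rel -x front(yaw -1.75):',(np.degrees(np.arctan2(u[1],u[0]))+1.75)%180)
w=np.load('w2.npz');g=w['a'][180:250,235:320];cv2.imwrite('pics/w2c.png',cv2.resize(g,None,fx=8,fy=8,interpolation=cv2.INTER_CUBIC))
"
```

```text
[[265, 206, 13, 12, 56]]
[ 0.66019485 -0.01144587] line dir deg rel -x front(yaw -1.75): 147.37883420268992
[[263, 219, 14, 13, 64]]
[ 0.66811458 -0.02243039] line dir deg rel -x front(yaw -1.75): 108.54569649457966
```

View pics/w2c.png

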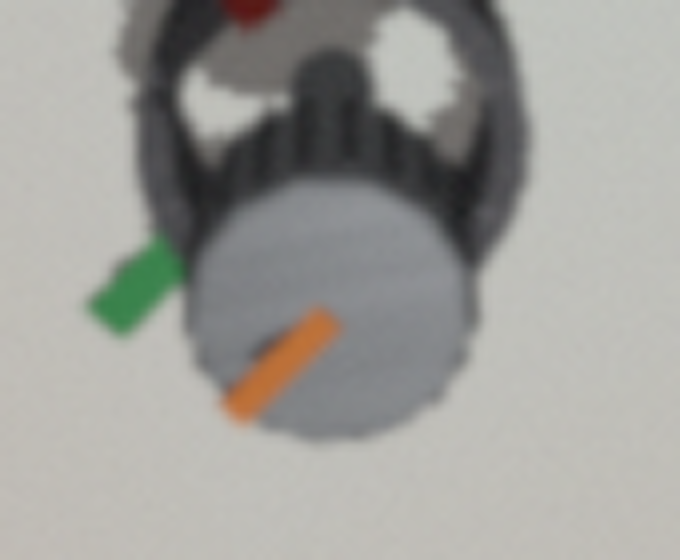

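The orange line is parallel to the green mark (108.5° = 1.89 rad) and the screw is parked. Next is the carriage grip.

jog_arm(steps=[{"x": 0, "y": 0, "z": 0, "ax": 0, "ay": 0, "az": -9.2}, {"x": 0, "y": 0, "z": 0, "ax": 0, "ay": 0, "az": -9.2}, {"x": 0, "y": 0, "z": 0, "ax": 0, "ay": 0, "az": -9.2}, {"x": 0.026, "y": -0.025, "z": 0, "ax": 0, "ay": 0, "az": 0}, {"x": 0.026, "y": -0.025, "z": 0, "ax": 0, "ay": 0, "az": 0}, {"x": 0.025, "y": -0.025, "z": 0, "ax": 0, "ay": 0, "az": 0}, {"x": 0, "y": 0, "z": 0, "ax": 0, "ay": 0, "az": 0}])

```text
t: 15.58
tool_pos: [0.5849, -0.0901, 0.2274]
orientation: [0.016, 1.0, -0.001, -0.001]
wrist_force: [0.6, 0.4, 0.5]
gripper_width: 0.0854
grip_force: 0.0
```

```bash
python3 st.py; python3 -c "
from h import *
s=read_state()
a,d=capture('wrist');cv2.imwrite('pics/w3.png',a);np.savez('w3.npz',a=a,d=d,p=s['tool_pos'],q=s['orientation'])"
```

```text
yaw 178.11819354468054 [ 0.58486746 -0.09007046  0.2274114 ] F [0.6 0.4 0.5] T [-0.021 -0.002 -0.003] j7 1.3244705413433322 w 0.08539703106015743
```

View pics/w3.png

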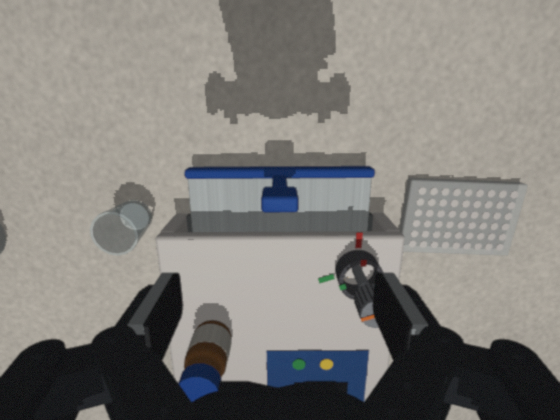

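The grip block is centred at about (280,204), about 1.5 mm in tool x and 3 mm in tool y from the TCP axis. I'll descend and grip.

jog_arm(steps=[{"x": 0.0015, "y": 0.003, "z": 0.045, "ax": 0, "ay": 0, "az": 0}, {"x": 0, "y": 0, "z": 0.045, "ax": 0, "ay": 0, "az": 0}, {"x": 0, "y": 0, "z": 0.035, "ax": 0, "ay": 0, "az": 0}, {"x": 0, "y": 0, "z": 0.015, "ax": 0, "ay": 0, "az": 0}, {"x": 0, "y": 0, "z": 0, "ax": 0, "ay": 0, "az": 0}])

```text
t: 16.25
tool_pos: [0.5851, -0.0831, 0.0875]
orientation: [0.015, 1.0, 0.001, -0.0]
wrist_force: [0.0, -0.3, 0.7]
gripper_width: 0.0853
grip_force: 0.0
```

jog_arm(steps=[{"x": 0, "y": 0, "z": 0, "ax": 0, "ay": 0, "az": 0}, {"x": 0, "y": 0, "z": 0, "ax": 0, "ay": 0, "az": 0}, {"x": 0, "y": 0, "z": 0, "ax": 0, "ay": 0, "az": 0}, {"x": 0, "y": 0, "z": 0, "ax": 0, "ay": 0, "az": 0}, {"x": 0, "y": 0, "z": 0, "ax": 0, "ay": 0, "az": 0}, {"x": 0, "y": 0, "z": 0, "ax": 0, "ay": 0, "az": 0}], hand=1, grip_force=25)

```text
t: 17.0
tool_pos: [0.5855, -0.0885, 0.0894]
orientation: [0.018, 1.0, -0.003, 0.0]
wrist_force: [-4.8, -11.8, 12.7]
gripper_width: 0.0295
grip_force: 28.5
```

jog_arm(steps=[{"x": 0, "y": -0.004, "z": -0.001, "ax": 0, "ay": 0, "az": 0}, {"x": 0.004, "y": 0, "z": 0, "ax": 0, "ay": 0, "az": 0}, {"x": 0.006, "y": 0, "z": 0, "ax": 0, "ay": 0, "az": 0}, {"x": 0, "y": 0, "z": 0, "ax": 0, "ay": 0, "az": 0}])

```text
t: 17.5
tool_pos: [0.5746, -0.0883, 0.0894]
orientation: [0.016, 1.0, -0.001, 0.0]
wrist_force: [-1.3, -4.7, 7.9]
gripper_width: 0.0295
grip_force: 27.9
```

jog_arm(steps=[{"x": 0.01, "y": -0.001, "z": 0, "ax": 0, "ay": 0, "az": 0}, {"x": 0.01, "y": 0, "z": 0, "ax": 0, "ay": 0, "az": 0}, {"x": 0.01, "y": 0, "z": 0, "ax": 0, "ay": 0, "az": 0}, {"x": 0.01, "y": 0, "z": 0, "ax": 0, "ay": 0, "az": 0}, {"x": 0.006, "y": 0, "z": 0, "ax": 0, "ay": 0, "az": 0}, {"x": 0.004, "y": 0, "z": 0, "ax": 0, "ay": 0, "az": 0}, {"x": 0, "y": 0, "z": 0, "ax": 0, "ay": 0, "az": 0}])

```text
t: 18.38
tool_pos: [0.5245, -0.087, 0.0893]
orientation: [0.016, 1.0, -0.0, 0.0]
wrist_force: [-2.2, -1.9, 9.5]
gripper_width: 0.0293
grip_force: 28.1
```

jog_arm(steps=[{"x": 0.002, "y": 0, "z": 0, "ax": 0, "ay": 0, "az": 0}, {"x": 0.0015, "y": 0, "z": 0, "ax": 0, "ay": 0, "az": 0}, {"x": 0, "y": 0, "z": 0, "ax": 0, "ay": 0, "az": 0}])

```text
t: 18.75
tool_pos: [0.5214, -0.0869, 0.0894]
orientation: [0.016, 1.0, -0.0, 0.0]
wrist_force: [-0.6, -2.5, 7.9]
gripper_width: 0.0296
grip_force: 27.9
```

Moved about 64 mm. I'll release and retreat upward, tilting nothing.

jog_arm(steps=[{"x": 0.001, "y": 0, "z": 0, "ax": 0, "ay": 0, "az": 0}, {"x": 0, "y": 0, "z": 0, "ax": 0, "ay": 0, "az": 0}])

```text
t: 19.0
tool_pos: [0.5205, -0.0869, 0.0894]
orientation: [0.016, 1.0, -0.0, 0.001]
wrist_force: [-0.2, -2.1, 8.1]
gripper_width: 0.0294
grip_force: 27.8
```

jog_arm(steps=[{"x": 0, "y": 0, "z": 0, "ax": 0, "ay": 0, "az": 0}, {"x": 0, "y": 0, "z": 0, "ax": 0, "ay": 0, "az": 0}, {"x": 0, "y": 0, "z": 0, "ax": 0, "ay": 0, "az": 0}, {"x": 0, "y": 0, "z": 0, "ax": 0, "ay": 0, "az": 0}, {"x": 0, "y": 0, "z": 0, "ax": 0, "ay": 0, "az": 0}], hand=0)

```text
t: 19.62
tool_pos: [0.5203, -0.0868, 0.0886]
orientation: [0.016, 1.0, 0.0, -0.0]
wrist_force: [-0.1, -0.5, 0.0]
gripper_width: 0.0854
grip_force: 0.0
```

jog_arm(steps=[{"x": 0, "y": 0, "z": -0.03, "ax": 0, "ay": 0, "az": 0}, {"x": 0, "y": 0, "z": -0.05, "ax": 0, "ay": 0, "az": 0}, {"x": 0, "y": 0, "z": -0.05, "ax": 0, "ay": 0, "az": 0}, {"x": 0, "y": 0, "z": -0.03, "ax": 0, "ay": 0, "az": 0}, {"x": 0, "y": 0, "z": 0, "ax": 0, "ay": 0, "az": 0}, {"x": 0, "y": 0, "z": 0, "ax": 0, "ay": 0, "az": 0}])

```text
t: 20.38
tool_pos: [0.52, -0.087, 0.2479]
orientation: [0.016, 1.0, -0.0, -0.0]
wrist_force: [0.5, 0.2, -0.4]
gripper_width: 0.0855
grip_force: 0.0
```

```bash
python3 st.py; python3 -c "
from h import *
a,d=capture('wrist');cv2.imwrite('pics/w4.png',a)"
```

```text
yaw 178.12800734072533 [ 0.51995871 -0.08702292  0.24792254] F [ 0.5  0.2 -0.4] T [-0.022  0.035 -0.028] j7 1.4268277243122678 w 0.0855374262389144
```

View pics/w4.png

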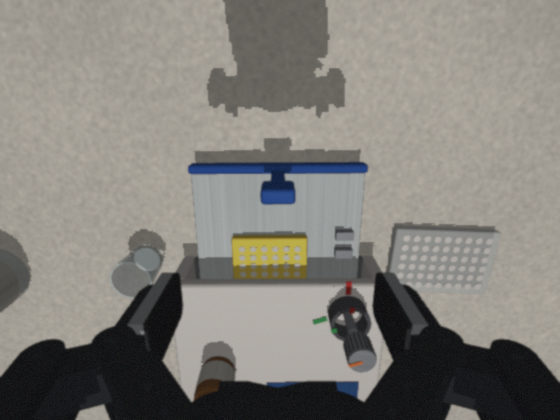

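The carriage is drawn out, with its grip at (278,192) and the yellow plate exposed at (270,250). The knob is still parked up at (360,358), and nothing else has moved. I'm handing in.

```bash
python3 -c "
from bench import *
print(hand_in())"
```

```text
the job is handed in; nothing more can be done
None
```

The job is handed in: the screw is parked up at about 1.89 rad, the carriage is drawn out about 65 mm and let go, and the other things looked undisturbed in the last view; `hand_in()` gave no verdict.

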